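# Load a brass bar under a sprung hold-down roller

### The arm

A 6-joint arm with a two-finger parallel gripper is mounted at the origin on the work surface. World frame = base frame: x ahead of the robot, y to its left, z up, the work surface at z = 0. Lengths are in m, angles in rad, forces in N, time in s.
With the tool pointing down it reaches from about 0.375 to 0.975 m from the base axis. Payload 3.8 kg.
Tool frame: the origin (TCP) lies at the very end of the fingers, on their centre line; the grasp point (between the pads) lies 19 mm behind it (ctrl.grasp_offset is the distance from the TCP to the grasp point, in m); z points along the fingers, y is the direction in which the jaws open and shut (so a half turn about z gives the same grasp; the last joint's range is limited). The gripper opens to 85 mm and grips with 20 to 120 N. Pads are 22 mm wide; open, the fingers measure 114 mm over their backs; the gripper's body (76 mm by 85 mm) begins 54 mm behind the grasp point. The pads swing forward as they close: fully open they stand 13 mm farther back than shut.
Start: joints at [-1.317, 0.264, 1.604, -0, 1.274, -0.037], TCP at [0.194, -0.647, 0.231] pointing down, gripper open.
Joint ranges: [-2.63, 2.63], [-0.94, 2.18], [0.31, 2.57], [-1.31, 4.45], [0, 2.66], [-2.55, 2.55]. Speed limits (rad/s): [2.57, 2.57, 3.14, 3.14, 3.14, 3.14].

### API

Orientations are given as a rotation vector (axis times angle).
In Python, from bench import ctrl gives the robot as it stands. The module is installed in compiled form; this text tells all that it offers.
- The arm moves only by the shell command python3 -m inch 'ROWS' [FORCE]. ROWS is JSON, a list of rows, each an object with "offset": the shift along the tool's x, y, z in mm, a list of three; "rot": the turn, a rotation vector about the tool's x, y, z in degrees, a list of three; "claw": the gripper command: -1 is shut, 1 is fully open, values between are in proportion. A call has 1 to 12 rows; each row is the pose to reach, as a shift and turn from the pose commanded when the call began, along the tool's axes at that moment; what a row does not reach only later rows make up. A row lasts 1/8 s, in which the tool goes at most 62.5 mm and 10.7 degrees, less where a joint would pass 70% of its speed; a pose out of reach is approached as far as the arm can. A call with a gripper value outside its range is refused whole. The fingers move at their own pace and stop on an object; FORCE is the grip in N (left out, the last holds). Time passes only in rows, so rows that repeat a pose let the fingers close. It gives the time, the measured TCP pose, the force and the opening at its end, in the units of the state.
- ctrl.get_obs(): the state, without advancing time (a new reading comes with each control period).
- ctrl.read_camera(name): name is "scene" or "top" or "wrist"; returns a dict with "pixels" (480x640x3 uint8, red, green, blue), "camera_matrix" (3x3 intrinsics, pixels), "rvec" (rotation vector, rad) and "tvec" (3), from world to camera coordinates, as OpenCV has them. Camera axes: x right, y down, z forward; pixel columns grow to the right and rows downward; lengths in m; the calibration is good to about 2 mm. A picture is of the moment at which its call begins. There is no depth.
- ctrl.sign_off(): hands the job in, once; it reports no verdict.
The state is a dict: "clock": time; "qpos": joint angles; "joint_vel": joint speeds; "tau": joint torques, N m; "tcp_pos": TCP position; "tool_rot": TCP orientation; "wrist_force": force on the tool from outside, world axes, zero at the start; "wrist_torque": the same for the moment, N m; "finger_gap": opening from 0.0 (shut) to 1.0 (fully open).
Only numpy, scipy, OpenCV 4.12 (cv2) and the standard library are available. Lean on these libraries where they do the work, as an engineer would, in place of code of your own. Each camera call takes 0.05 s, during which the arm holds its last target.

### The job

Load the brass bar into the filing fixture: lay it on the steel bed with its bevelled nose towards the sprung roller, slide it forward so the nose pushes the hold-down arm up and back, and keep sliding until you feel the nose push the stop's light plunger in and come up firmly against the solid end stop, without ramming it. Let go without drawing the bar back, so that the roller bears down on it and holds it flat and home, and leave the dish, the jar and the file where they are.

Things in the scene. Friction and masses are not known exactly. Their poses are not given: they have to be found in the camera images.
- bar: Brass bar, 125 long x 24 wide x 14 mm thick, 0.34 kg, lying flat. Origin: centre of its underside; x along it towards the nose, z up. Its last 16 mm is the bevelled nose: the top slopes from 14 mm thick (46.5 mm ahead of the origin) down to 3 mm at the tip (62.5 mm ahead). Grip it across the 24 mm width about 45 mm behind the origin, well back from the roller; the square tail ends 62.5 mm behind.
- bar_nose (a point): The tip of the bar's nose, on its underside (62.5 mm ahead of the bar's origin along its x).
- fixture: Filing fixture fixed to the bench. Its flat steel bed is 25 mm above the bench, 90 wide, from 120 mm behind to 125 mm ahead of the origin (bench level, mid-line, under the resting roller); x is the feed direction. Two posts 105 mm ahead, 38 mm above the bed, carry the arm. The bed more than 28 mm behind the origin is clear: a gripper can straddle the bar there.
- guide_mouth (a point): Where the guide rails begin, on the bed's mid-line, 10 mm behind the fixture's origin. The two steel rails, 7 mm high and 27 mm apart (1.5 mm play each side of the bar), run 66 mm forward from here; flared lead-ins reach 18 mm further back.
- hold_down (a joint): Sprung hold-down arm (two aluminium straps, black roller), pivoted on the posts 105 mm ahead of the fixture's origin, 30 mm above the bed. Rad: 0 at rest, grows as the roller is pushed up, 0.086 on the bar's full thickness. The spring presses 4 N at rest, 6 N on the bar. Wedging the nose under takes about 5 to 15 N of push, sliding on beneath it 2 to 8 N.
- roller (a point): Centre of the free-turning roller (16 mm diameter, 22 wide) at the arm's free end; at rest 13 mm above the bed, over the fixture's origin. Its underside is then 5 mm above the bed, so the nose tip passes beneath and the bevel drives it up, starting with the tip about level with the fixture's origin and done about 20 mm later.
- stop: Adjustable end stop: a steel block fixed on the bed, near face 64 mm ahead of the fixture's origin (the origin here: foot of that face; x is the feed direction). Its screw-set steel pad, 22 wide and 9 high, reaches back towards the roller; the pad's solid face stands 8 to 38 mm behind this origin, set anew each time and not measured: feel for it.
- stop_line (a point): Middle of the stop's near face, 5 mm above the bed. A light brass plunger pokes 4 mm out of the pad's face; it yields at under 1 N, then the nose meets the solid pad. Home means plunger pushed in and nose on the pad: about 10 N more than the sliding force shows it; over 15 N on the stop is ramming. If the bar slips back over 3 mm the plunger loses it.
- dish: Small white ceramic bowl, 68 mm across, 24 mm high, between the robot and the work; leave it alone. Origin: centre of its underside.
- jar: Small amber glass jar with a steel cap, 44 mm across, 55 mm high, beyond the work; leave it alone. Origin: centre of its underside.
- file: Hand file with a round wooden handle, about 205 mm long, 22 mm high, lying on the far part of the bench; leave it alone. Origin: about mid-length, at bench level.
Things that resemble listed ones, but are neither listed nor needed, are in the scene too. There is more than one size of the bar; the one meant has the size given above.

How it is judged:
On the way, in this order (a step that is already met when the one before it is completed fails the run):
1. the bar's nose has pushed the sprung hold-down arm up (arm above 0.04 rad, the roller over the bar within the guides, the nose not yet home) (value of joint hold_down above 0.04 rad and x of roller in the frame of bar between 0.002 and 0.0625 m and y of roller in the frame of bar between -0.01 and 0.01 m), for 0.05 s.
2. the nose pressed home on the end stop's solid pad with more than 3 N (contact force between bar and stop above 3 N), for 0.05 s.
At the end, for the whole second after the job is handed in: The bar lies flat on the bed between the rails (within 3 degrees and 4 mm of the middle), its nose still pressing the end stop's sprung plunger in (more than 0.2 N between bar and stop), with the roller standing on its top (arm between 0.06 and 0.12 rad), released and at rest (contact force between bar and stop above 0.2 N and x of bar_nose in the frame of stop between -0.043 and -0.006 m and y of bar_nose in the frame of stop between -0.004 and 0.004 m and z of bar_nose in the frame of stop between -0.002 and 0.002 m and angle between the x axis of bar and the x axis of fixture, either way round below 0.06 rad and angle between bar's own z axis and vertical below 0.05 rad and value of joint hold_down between 0.06 and 0.12 rad and z of roller in the frame of bar above 0.018 m and linear speed of bar below 0.01 m/s); the robot touches nothing.
It fails at once if the bar pressed against the end stop with more than 15 N (contact force between bar and stop above 15 N).
It fails at once if the dish, the jar or the file pushed more than 30 mm away, or the jar or dish knocked over (distance of any of dish, jar, file from where it was at the start of the episode above 0.03 m or angle between any of dish, jar's own z axis and vertical above 0.5 rad).
It also fails if it takes over 48 s, if anything falls off the work surface, if the arm or the gripper's body presses on something with over 40 N, if the wrist force passes 120 N, or if a joint passes its speed limit or range.

## Working session

There is one attempt and no reset: what is moved stays moved. The work goes in short steps, Python scripts to look and compute and a shell command to move; the robot and the scene stay as the last step left them, time stands still between calls to the robot, and variables do not carry over. Pictures are saved under pics/ and viewed, and the job is handed in when it is done.

```bash
mkdir -p pics
cat > h.py <<'E'
import numpy as np,cv2
from bench import ctrl
def cam(n):
    c=ctrl.read_camera(n); return c
def save(c,f): cv2.imwrite('pics/'+f,c["pixels"][:,:,::-1])
def ray(c,u,v):
    R=cv2.Rodrigues(np.array(c["rvec"],float))[0];t=np.array(c["tvec"],float).reshape(3)
    d=R.T@np.linalg.inv(c["camera_matrix"])@np.array([u,v,1.]);return -R.T@t,d
def onz(c,u,v,z):
    o,d=ray(c,u,v);return o+d*(z-o[2])/d[2]
def proj(c,p):
    return cv2.projectPoints(np.array(p,float).reshape(-1,3),np.array(c["rvec"],float),np.array(c["tvec"],float),np.array(c["camera_matrix"]),None)[0].reshape(-1,2)
E
python3 - <<'E'
from h import *
import pickle
d={}
for n in ["scene","top","wrist"]:
    c=cam(n);save(c,n+'0.png');d[n]=c;o,_=ray(c,320,240);print(n,o)
pickle.dump(d,open('c0.pkl','wb'))
s=ctrl.get_obs();print(s['clock'],s['tcp_pos'],s['tool_rot'],s['wrist_force'],ctrl.grasp_offset)
E
```

```text
scene [1.27512375 0.33635063 0.76272857]
top [ 0.41770601 -0.04494036  1.01755785]
wrist [ 0.27066316 -0.62229523  0.37179721]
0.15 [ 0.19336172 -0.64611443  0.2302396 ] [-3.10671993e+00 -4.54839310e-01  2.83102899e-04] [-0.32239845  0.92879288  0.44755751] 0.0187
```

View pics/scene0.png

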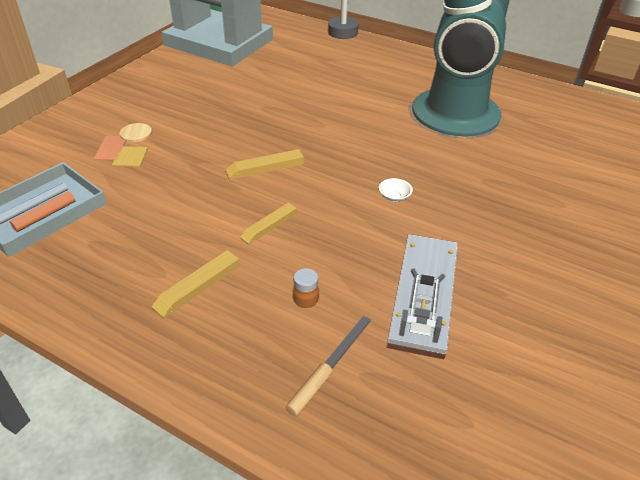

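View pics/top0.png

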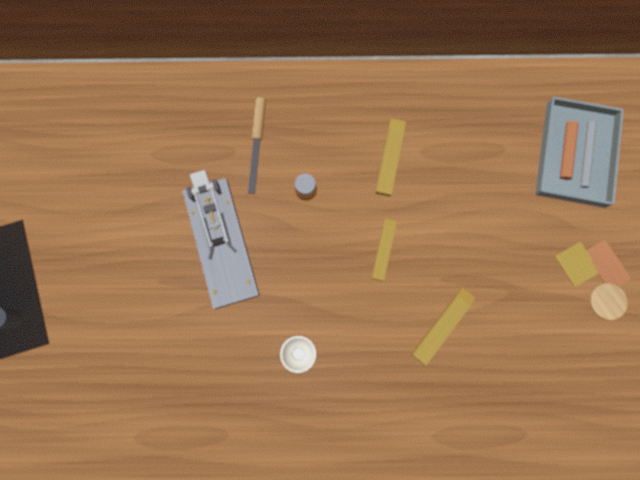

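View pics/wrist0.png

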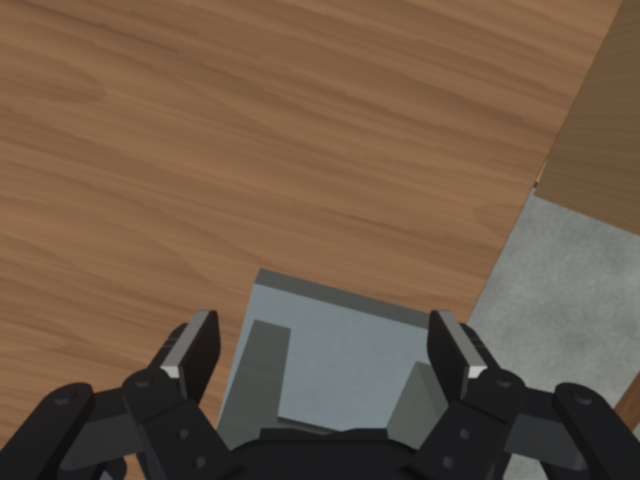

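The scene view shows three brass bars, centred near (265,163), (269,223) and (196,283). In the top view the same bars are at (444,327), (385,250) and (391,158). The fixture is at about (220,243) in the top view, with its stop end at the upper left. I'll measure all three bars.

Run:
```python
from h import *
import pickle
d=pickle.load(open('c0.pkl','rb'));c=d['top'];im=c['pixels']
hsv=cv2.cvtColor(im,cv2.COLOR_RGB2HSV)
print(hsv[250,385],hsv[300,320])
m=cv2.inRange(hsv,(20,140,90),(32,255,255))
cs,_=cv2.findContours(m,cv2.RETR_EXTERNAL,cv2.CHAIN_APPROX_NONE)
for k in cs:
    if cv2.contourArea(k)<150: continue
    for z in (0.014,):
        P=np.array([onz(c,*p,z)[:2]*1000 for p in k.reshape(-1,2)],np.float32)
        r=cv2.minAreaRect(P);print(k.reshape(-1,2).mean(0).round(),'mm',r, cv2.boxPoints(r).round(1).tolist())
a=cv2.resize(im[110:370,360:490],None,fx=4,fy=4,interpolation=cv2.INTER_CUBIC)[:,:,::-1]
b=cv2.resize(im[160:320,170:270],None,fx=5,fy=5,interpolation=cv2.INTER_CUBIC)[:,:,::-1]
s=d['scene']['pixels']
e=cv2.resize(s[140:320,140:310],None,fx=4,fy=3.3,interpolation=cv2.INTER_CUBIC)[:,:,::-1]
cv2.imwrite('pics/a.png',cv2.resize(a,None,fx=.57,fy=.57));cv2.imwrite('pics/b.png',cv2.resize(b,(375,600)));cv2.imwrite('pics/e.png',e)
```

```text
[ 22 138 185] [ 14 130 169]
[459. 300.] mm ((476.4460754394531, -303.63226318359375), (31.98925018310547, 48.93389892578125), 50.81655502319336) [[447.3999938964844, -300.6000061035156], [485.29998779296875, -331.5], [505.5, -306.70001220703125], [467.6000061035156, -275.79998779296875]]
```

View pics/b.png

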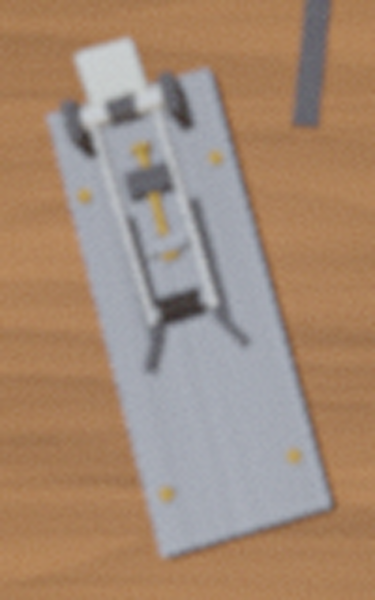

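View pics/e.png

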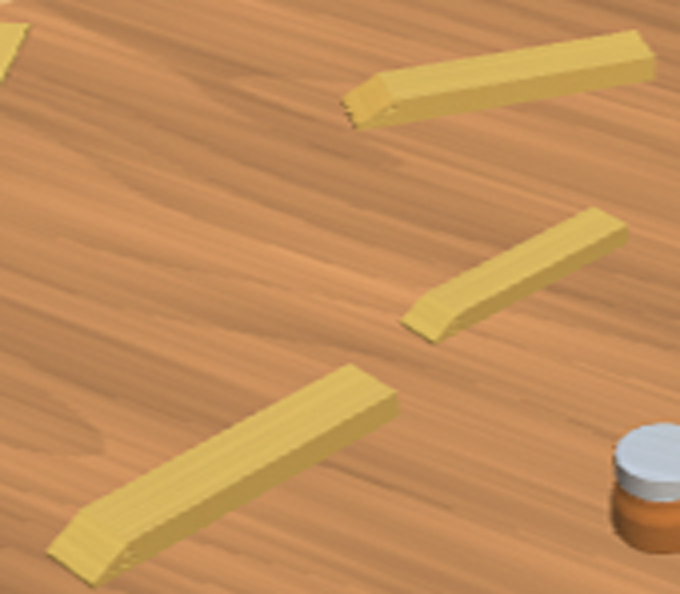

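The noses all point to the lower left in the scene view. The top view shows the rails, flares, roller and stop clearly. My brass colour mask was too tight, so I'll loosen it.

Run:
```python
from h import *
import pickle
d=pickle.load(open('c0.pkl','rb'));c=d['top'];im=c['pixels']
hsv=cv2.cvtColor(cv2.GaussianBlur(im,(3,3),0),cv2.COLOR_RGB2HSV)
m=cv2.inRange(hsv,(19,90,90),(34,255,255))
cs,_=cv2.findContours(m,cv2.RETR_EXTERNAL,cv2.CHAIN_APPROX_NONE)
for k in cs:
    if cv2.contourArea(k)<300: continue
    P=np.array([onz(c,*p,0.010)[:2]*1000 for p in k.reshape(-1,2)],np.float32)
    r=cv2.minAreaRect(P);print(k.reshape(-1,2).mean(0).round(),'mm',np.round(r[0],1),np.round(r[1],1),round(r[2],1), cv2.boxPoints(r).round(1).tolist())
# fixture bed: grey on wood
g=cv2.inRange(hsv,(0,0,0),(180,80,255))|cv2.inRange(hsv,(90,0,0),(140,255,255))
g[:, :150]=0;g[:,290:]=0;g[:150]=0;g[330:]=0
g=cv2.morphologyEx(g,cv2.MORPH_CLOSE,np.ones((7,7)))
g=cv2.morphologyEx(g,cv2.MORPH_OPEN,np.ones((19,19)))
cs,_=cv2.findContours(g,cv2.RETR_EXTERNAL,cv2.CHAIN_APPROX_NONE)
k=max(cs,key=cv2.contourArea)
P=np.array([onz(c,*p,0.025)[:2]*1000 for p in k.reshape(-1,2)],np.float32)
r=cv2.minAreaRect(P);print('bed',np.round(r[0],1),np.round(r[1],1),r[2],cv2.boxPoints(r).round(1).tolist())
cv2.imwrite('pics/mask.png',np.hstack([m,g])[100:380])
```

```text
[443. 326.] mm [ 432.1 -269.2] [ 34.4 163.1] 50.9 [[357.8999938964844, -231.10000610351562], [484.5, -334.0], [506.29998779296875, -307.20001220703125], [379.6000061035156, -204.39999389648438]]
[577. 264.] mm [ 550.7 -536.4] [70.7 60.8] 28.2 [[505.20001220703125, -526.4000244140625], [534.0, -580.0], [596.2000122070312, -546.5], [567.5, -492.8999938964844]]
[384. 249.] mm [ 582.5 -158.6] [ 25.4 124.1] 76.0 [[519.2999877929688, -155.89999389648438], [639.7000122070312, -185.89999389648438], [645.7999877929688, -161.1999969482422], [525.4000244140625, -131.3000030517578]]
[390. 156.] mm [ 775.7 -177.4] [ 33.2 162.8] 77.4 [[692.5999755859375, -175.8000030517578], [851.4000244140625, -211.39999389648438], [858.7000122070312, -179.0], [699.9000244140625, -143.39999389648438]]
bed [605.2 167.4] [264.2  94. ] 16.414981842041016 [[465.20001220703125, 175.10000610351562], [491.79998779296875, 84.9000015258789], [745.2000122070312, 159.60000610351562], [718.7000122070312, 249.8000030517578]]
```

View pics/mask.png

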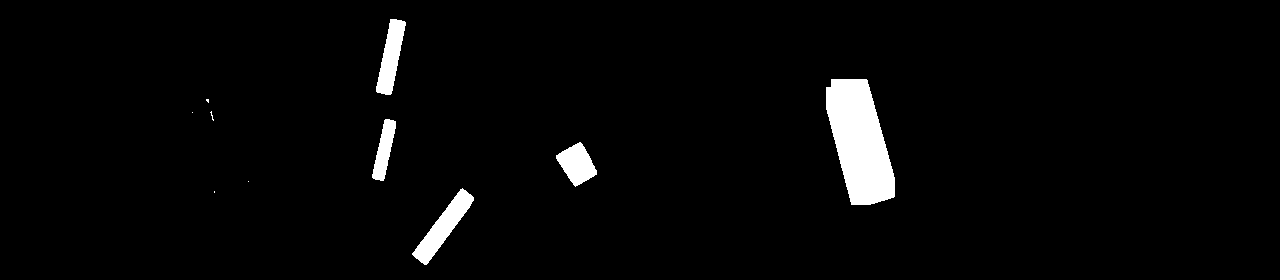

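Candidates in the top view:

| Bar, top-view pixel | Measured size |
|---|---|
| (443,326) | 163x34 mm |
| (384,249) | 124x25 mm |
| (390,156) | 163x33 mm |

Only (384,249) fits the given 125x24 mm. Its nose is at the far end (+x), heading about -14°. I'll confirm it in a wrist close-up.

```bash
cat >> h.py <<'E'
def off(target,yaw=None):
    s=ctrl.get_obs();R=cv2.Rodrigues(np.array(s['tool_rot'],float))[0]
    o=R.T@(np.array(target)-np.array(s['tcp_pos']))*1000
    print('offset mm',o.round(1),'tcp',np.round(s['tcp_pos'],4),'xheading',np.degrees(np.arctan2(R[1,0],R[0,0])).round(2),'tilt',np.degrees(np.arccos(-R[2,2])).round(2),'F',np.round(s['wrist_force'],1),'t',round(s['clock'],2),'q',np.round(s['qpos'],2),'gap',s['finger_gap'])
E
python3 - <<'E'
from h import *
import pickle
c=pickle.load(open('c0.pkl','rb'))['wrist']
for p in [(320,240),(320,0),(320,300)]: print(onz(c,*p,0)-ctrl.get_obs()['tcp_pos'])
off([0.49,-0.14,0.26]); off([0.43,0.12,0.26]);
E
```

```text
[-0.04559189 -0.00862866 -0.2302396 ]
[ 0.1688366   0.05507159 -0.2302396 ]
[-0.11508419 -0.02927273 -0.2302396 ]
offset mm [ 429.3 -399.9  -29. ] tcp [ 0.1934 -0.6461  0.2302] xheading 16.66 tilt 0.1 F [-0.3  0.9  0.4] t 0.15 q [-1.32  0.26  1.61  0.    1.27 -0.04] gap 1.000424318217186
offset mm [ 446.3 -666.2  -28.6] tcp [ 0.1934 -0.6461  0.2302] xheading 16.66 tilt 0.1 F [-0.3  0.9  0.4] t 0.15 q [-1.32  0.26  1.61  0.    1.27 -0.04] gap 1.000424318217186
```

```bash
python3 -m inch '[{"offset":[60,-50,-30],"rot":[0,0,10],"claw":1},{"offset":[120,-100,-30],"rot":[0,0,20],"claw":1},{"offset":[180,-150,-30],"rot":[0,0,30.5],"claw":1},{"offset":[240,-200,-30],"rot":[0,0,30.5],"claw":1},{"offset":[290,-250,-30],"rot":[0,0,30.5],"claw":1},{"offset":[340,-300,-30],"rot":[0,0,30.5],"claw":1},{"offset":[390,-350,-30],"rot":[0,0,30.5],"claw":1},{"offset":[430,-400,-30],"rot":[0,0,30.5],"claw":1},{"offset":[430,-400,-30],"rot":[0,0,30.5],"claw":1},{"offset":[430,-400,-30],"rot":[0,0,30.5],"claw":1},{"offset":[430,-400,-30],"rot":[0,0,30.5],"claw":1},{"offset":[430,-400,-30],"rot":[0,0,30.5],"claw":1}]'
python3 - <<'E'
from h import *
import pickle
c=cam('wrist');save(c,'w1.png');pickle.dump(c,open('w1.pkl','wb'))
off([0.43,0.12,0.26])
E
```

```text
clock: 1.65
tcp_pos: [0.4904, -0.1406, 0.261]
tool_rot: [3.118, -0.378, -0.001]
wrist_force: [0.3, 0.8, -0.3]
finger_gap: 1.004
offset mm [-121.1 -238.9    1. ] tcp [ 0.4903 -0.141   0.2611] xheading -13.88 tilt 0.04 F [-0.5  0.2 -0.1] t 1.7 q [-0.33 -0.07  1.91 -0.    1.3   1.48] gap 0.9999826063371894
```

View pics/w1.png

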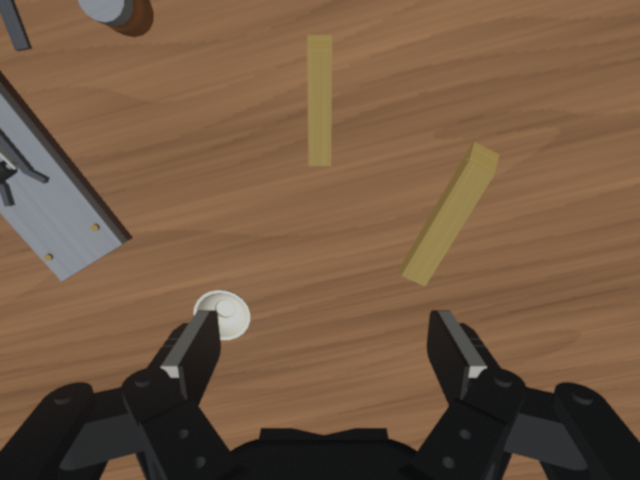

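The wrist view shows the smaller bar at (320,100), aligned with the tool. The larger bar is at (450,215), the dish at (222,313) and a corner of the fixture at the left. Next I'll measure the bar here.

Run:
```python
from h import *
import pickle
c=pickle.load(open('w1.pkl','rb'));im=c['pixels']
hsv=cv2.cvtColor(cv2.GaussianBlur(im,(3,3),0),cv2.COLOR_RGB2HSV)
m=cv2.inRange(hsv,(19,90,60),(34,255,255));
cs,_=cv2.findContours(m,cv2.RETR_EXTERNAL,cv2.CHAIN_APPROX_NONE)
for k in cs:
    if cv2.contourArea(k)<800: continue
    P=np.array([onz(c,*p,0.014)[:2]*1000 for p in k.reshape(-1,2)],np.float32)
    r=cv2.minAreaRect(P);print(cv2.boundingRect(k),np.round(r[0],1),np.round(r[1],1),round(r[2],1), cv2.boxPoints(r).round(1).tolist())
a=cv2.resize(im[20:185,270:370],None,fx=3.5,fy=3.5,interpolation=cv2.INTER_CUBIC);save({'pixels':a},'w1c.png')
```

```text
(400, 142, 99, 144) [ 431.3 -268.1] [ 38.2 164.9] 51.1 [[355.1000061035156, -231.1999969482422], [483.3999938964844, -334.70001220703125], [507.3999938964844, -305.0], [379.1000061035156, -201.5]]
(307, 35, 25, 131) [ 580.7 -159. ] [ 23.7 121.7] 76.2 [[518.7999877929688, -156.0], [637.0, -185.10000610351562], [642.5999755859375, -162.0], [524.5, -132.89999389648438]]
```

View pics/w1c.png

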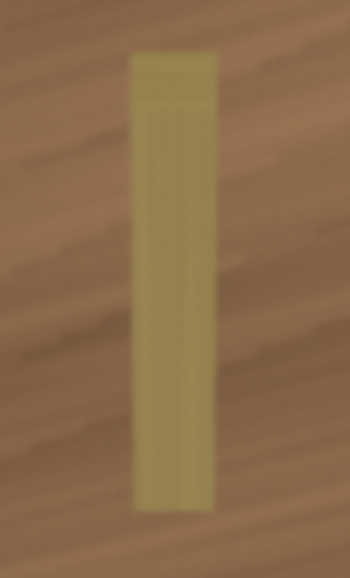

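```bash
python3 -m inch '[{"offset":[-30,-50,0],"rot":[0,0,-10],"claw":1},{"offset":[-55,-100,0],"rot":[0,0,-20],"claw":1},{"offset":[-80,-145,0],"rot":[0,0,-30],"claw":1},{"offset":[-100,-190,0],"rot":[0,0,-30],"claw":1},{"offset":[-110,-240,0],"rot":[0,0,-30],"claw":1},{"offset":[-110,-240,0],"rot":[0,0,-30],"claw":1},{"offset":[-110,-240,0],"rot":[0,0,-30],"claw":1},{"offset":[-110,-240,0],"rot":[0,0,-30],"claw":1}]'
python3 - <<'E'
from h import *
import pickle
c=cam('wrist');save(c,'w2.png');pickle.dump(c,open('w2.pkl','wb'))
off([0.5,-0.14,0.26])
E
```

```text
clock: 2.7
tcp_pos: [0.4416, 0.1175, 0.2612]
tool_rot: [3.11, 0.438, -0.0]
wrist_force: [0.5, -0.1, -0.1]
finger_gap: 1.001
offset mm [-14.9 263.8   1.3] tcp [0.4416 0.1176 0.2612] xheading 16.01 tilt 0.02 F [0.3 0.4 0.5] t 2.75 q [ 0.21 -0.18  2.01 -0.    1.31  1.5 ] gap 1.0026585572213755
```

View pics/w2.png

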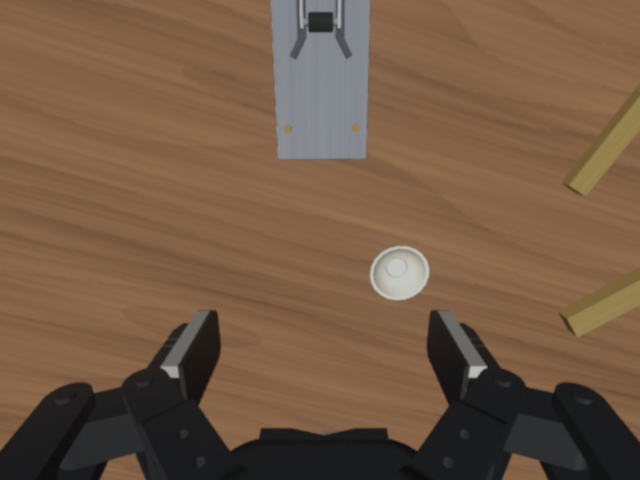

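```bash
python3 -m inch '[{"offset":[50,0,0],"rot":[0,0,0],"claw":1},{"offset":[90,-5,0],"rot":[0,0,0],"claw":1},{"offset":[90,-5,0],"rot":[0,0,0],"claw":1},{"offset":[90,-5,0],"rot":[0,0,0],"claw":1}]'
python3 - <<'E'
from h import *
import pickle
c=cam('wrist');save(c,'w3.png');pickle.dump(c,open('w3.pkl','wb'))
off([0.5386,-0.1487,0.20])
E
```

```text
clock: 3.25
tcp_pos: [0.5261, 0.148, 0.2608]
tool_rot: [3.11, 0.439, -0.002]
wrist_force: [0.4, 0.0, 0.0]
finger_gap: 1.001
offset mm [-69.9 288.7  61.1] tcp [0.5258 0.1481 0.261 ] xheading 16.09 tilt 0.06 F [ 0.6 -0.5 -0.3] t 3.3 q [ 0.23  0.    1.84 -0.    1.3   1.52] gap 1.002241027298736
```

View pics/w3.png

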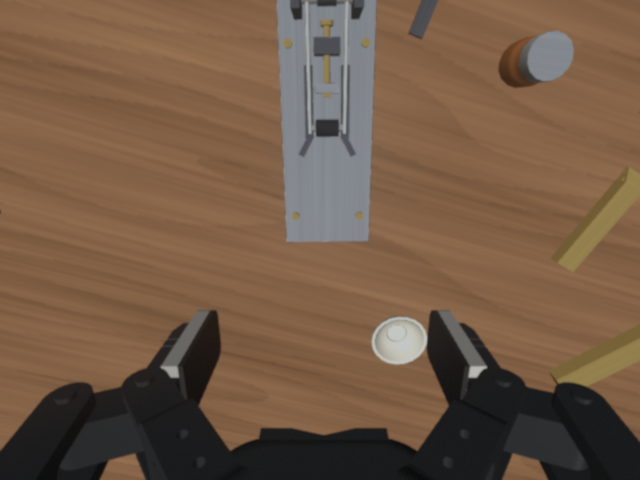

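The fixture is at columns 280-373, with its near edge at row ~241, the roller at (327,128), the stop pad at (326,88) and the rails running down to the flares at ~(303,155)/(352,155).

Run:
```python
from h import *
import pickle
for f in ('w2','w3'):
    c=pickle.load(open(f+'.pkl','rb'));im=c['pixels']
    hsv=cv2.cvtColor(im,cv2.COLOR_RGB2HSV)
    g=((hsv[...,0]>90)&(hsv[...,0]<140)).astype(np.uint8)
    g[260:]=0;g[:,:240]=0;g[:,400:]=0
    g=cv2.morphologyEx(g,cv2.MORPH_CLOSE,np.ones((9,9)));g=cv2.morphologyEx(g,cv2.MORPH_OPEN,np.ones((9,9)))
    ys=np.where(g.sum(1)>40)[0];y1=ys.max()
    L=[];Rr=[];
    for y in range(max(30,ys.min()+5),y1-6):
        x=np.where(g[y])[0];L.append(onz(c,x.min()-.5,y,.025)[:2]);Rr.append(onz(c,x.max()+.5,y,.025)[:2])
    L=np.array(L);Rr=np.array(Rr)
    def fit(P):
        v=cv2.fitLine(P.astype(np.float32)*1000,cv2.DIST_HUBER,0,.01,.01).ravel();v=v if v[0]>0 else -v;return v
    a,b=fit(L),fit(Rr);h=[np.degrees(np.arctan2(v[1],v[0])) for v in(a,b)]
    th=np.radians(np.mean(h));u=np.array([np.cos(th),np.sin(th)]);n=np.array([-u[1],u[0]])
    E=np.array([onz(c,x,np.where(g[:,x])[0].max()+.5,.025)[:2] for x in range(292,364)])*1000
    s0=np.median(E@u);nl,nr=np.mean(L@n)*1000,np.mean(Rr@n)*1000
    near=s0*u+(nl+nr)/2*n
    o=near+120*u
    print(f,'headings',h,'width',nl-nr,'near edge mid',near,'origin',o)
    R=proj(c,[*(o/1000),.038]);print('roller pred px',R)
    # other points
    def loc(P):return ((np.array(P)*1000)[:2]-o)@u,((np.array(P)*1000)[:2]-o)@n
    if f=='w3':
        for nm,p,z in [('roller L',(316.5,128),.038),('roller R',(338,128),.038),('rail left outer/flare end',(302,155),.032),('flareR',(353,155),.032),('posts',(327,3),.055)]: print(nm,loc(onz(c,*p,z)))
a=cv2.resize(im[0:250,270:385],None,fx=2.4*2,fy=2.4,interpolation=cv2.INTER_CUBIC);save({'pixels':a},'w3c.png')
```

```text
w2 headings [np.float32(16.537895), np.float32(16.654411)] width 88.13682851094228 near edge mid [479.75207919 130.89795957] origin [594.7530939  165.17284284]
roller pred px [[320.16481402  20.04798116]]
w3 headings [np.float32(16.558565), np.float32(16.530762)] width 88.02559723900444 near edge mid [479.86401874 130.94971023] origin [594.89578754 165.12123046]
roller pred px [[326.74692009 126.30590233]]
roller L (np.float64(-1.4798301427974194), np.float64(9.821427390241649))
roller R (np.float64(-1.6281796418572394), np.float64(-10.772540347196916))
rail left outer/flare end (np.float64(-27.31117018497422), np.float64(24.716704603511026))
flareR (np.float64(-27.677996970548488), np.float64(-26.102761342909197))
posts (np.float64(97.74948447086562), np.float64(-0.4543760128903058))
```

View pics/w3c.png

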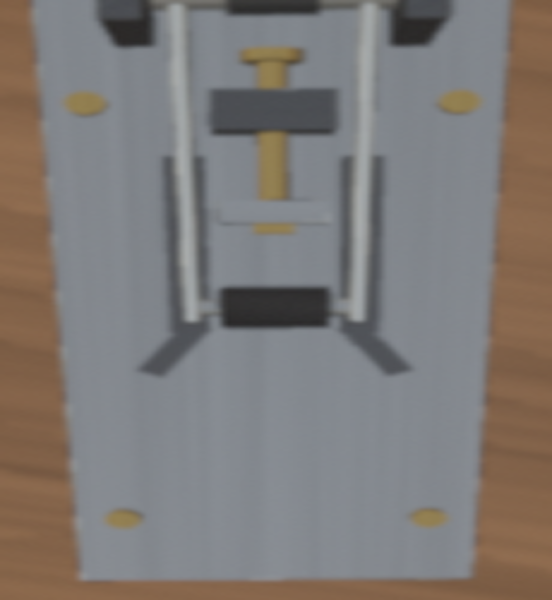

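```bash
python3 -m inch '[{"offset":[-15,55,0],"rot":[0,0,10],"claw":1},{"offset":[-30,110,0],"rot":[0,0,20],"claw":1},{"offset":[-45,165,30],"rot":[0,0,29.9],"claw":1},{"offset":[-55,220,60],"rot":[0,0,29.9],"claw":1},{"offset":[-65,265,90],"rot":[0,0,29.9],"claw":1},{"offset":[-69.9,288.7,140],"rot":[0,0,29.9],"claw":1},{"offset":[-69.9,288.7,160],"rot":[0,0,29.9],"claw":0.3},{"offset":[-69.9,288.7,160],"rot":[0,0,29.9],"claw":0.3},{"offset":[-69.9,288.7,160],"rot":[0,0,29.9],"claw":0.3}]'
python3 - <<'E'
from h import *
import pickle
c=cam('wrist');save(c,'w4.png');pickle.dump(c,open('w4.pkl','wb'))
off([0.5386,-0.1487,0.005])
E
```

```text
clock: 4.42
tcp_pos: [0.5401, -0.1478, 0.1028]
tool_rot: [3.119, -0.376, 0.003]
wrist_force: [0.3, -0.0, 0.6]
finger_gap: 0.646
offset mm [-2.1  1.3 98.3] tcp [ 0.5407 -0.1478  0.1033] xheading -13.72 tilt 0.18 F [ 0.5 -0.4  0.6] t 4.47 q [-0.31  0.16  1.98  0.    1.    1.5 ] gap 0.6492673982786523
```

View pics/w4.png

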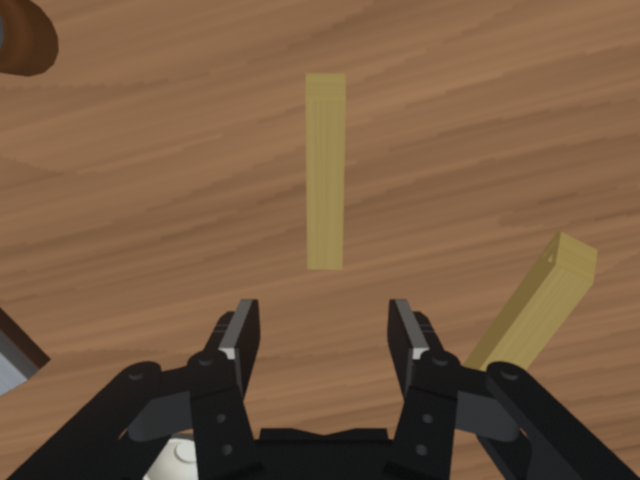

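The bar spans columns 306-346 and rows 73-269, between the open jaws. I'll re-measure it here before descending.

Run:
```python
from h import *
import pickle
c=pickle.load(open('w4.pkl','rb'));im=c['pixels']
hsv=cv2.cvtColor(cv2.GaussianBlur(im,(3,3),0),cv2.COLOR_RGB2HSV)
m=cv2.inRange(hsv,(19,90,60),(34,255,255));m[:,:290]=0;m[:,365:]=0;m[290:]=0
cs,_=cv2.findContours(m,cv2.RETR_EXTERNAL,cv2.CHAIN_APPROX_NONE)
k=max(cs,key=cv2.contourArea)
P=np.array([onz(c,*p,0.014)[:2]*1000 for p in k.reshape(-1,2)],np.float32)
r=cv2.minAreaRect(P);b=cv2.boxPoints(r);print(np.round(r[1],1),r[2],b.round(1).tolist())
b=b[np.argsort(b[:,0])];t=b[:2].mean(0);u=b[2:].mean(0)-t;u/=np.linalg.norm(u);h=np.degrees(np.arctan2(u[1],u[0]))
g=t+17.5*u;print('tail',t,'heading',h,'grip',g);off([*(g/1000),.005])
```

```text
[ 23.9 123.2] 76.15099334716797 [[518.5999755859375, -156.0], [638.2999877929688, -185.5], [644.0, -162.3000030517578], [524.2999877929688, -132.8000030517578]]
tail [ 521.4709  -144.41016] heading -13.849011 grip [ 538.46216 -148.59903]
offset mm [-2.3  1.3 98.3] tcp [ 0.5407 -0.1478  0.1033] xheading -13.72 tilt 0.18 F [ 0.5 -0.4  0.6] t 4.47 q [-0.31  0.16  1.98  0.    1.    1.5 ] gap 0.6492673982786523
```

Both measurements agree to 0.2 mm. I'll descend and close.

```bash
python3 -m inch '[{"offset":[-2,1,45],"rot":[0,0,0],"claw":0.3},{"offset":[-2,1,80],"rot":[0,0,0],"claw":0.3},{"offset":[-2,1,98],"rot":[0,0,0],"claw":0.3},{"offset":[-2,1,98],"rot":[0,0,0],"claw":0.3},{"offset":[-2,1,98],"rot":[0,0,0],"claw":-1},{"offset":[-2,1,98],"rot":[0,0,0],"claw":-1},{"offset":[-2,1,98],"rot":[0,0,0],"claw":-1},{"offset":[-2,1,98],"rot":[0,0,0],"claw":-1},{"offset":[-2,1,98],"rot":[0,0,0],"claw":-1},{"offset":[-2,1,98],"rot":[0,0,0],"claw":-1}]' 50
python3 - <<'E'
from h import *
c=cam('wrist');save(c,'w5.png')
off([0.5386,-0.1487,0.15])
E
```

```text
clock: 5.72
tcp_pos: [0.5393, -0.1488, 0.0053]
tool_rot: [3.118, -0.376, 0.006]
wrist_force: [-0.3, 0.7, 7.0]
finger_gap: 0.265
offset mm [-1.000e-01  1.000e-01 -1.447e+02] tcp [ 0.5393 -0.1487  0.0053] xheading -13.74 tilt 0.21 F [-0.3  0.4  6.1] t 5.78 q [-0.31  0.29  2.04  0.    0.81  1.5 ] gap 0.2595295045289202
```

View pics/w5.png

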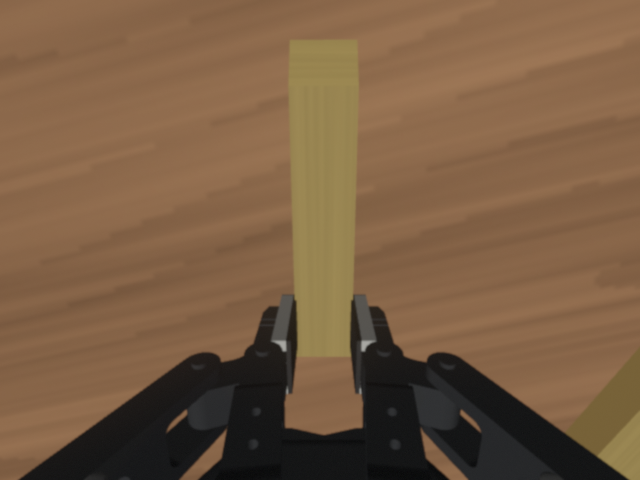

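The bar is gripped with its tail at row 356 and nose at row 40, gap 0.26 (about 22 mm). Now I'll lift it and carry it behind the flares.

```bash
python3 -m inch '[{"offset":[0,0,-45],"rot":[0,0,0],"claw":-1},{"offset":[0,0,-95],"rot":[0,0,0],"claw":-1},{"offset":[-25,-45,-95],"rot":[0,0,-10],"claw":-1},{"offset":[-50,-90,-95],"rot":[0,0,-20],"claw":-1},{"offset":[-75,-135,-95],"rot":[0,0,-30.3],"claw":-1},{"offset":[-100,-180,-95],"rot":[0,0,-30.3],"claw":-1},{"offset":[-125,-225,-95],"rot":[0,0,-30.3],"claw":-1},{"offset":[-139,-248,-95],"rot":[0,0,-30.3],"claw":-1},{"offset":[-139,-248,-95],"rot":[0,0,-30.3],"claw":-1},{"offset":[-139,-248,-95],"rot":[0,0,-30.3],"claw":-1},{"offset":[-139,-248,-95],"rot":[0,0,-30.3],"claw":-1}]'
python3 - <<'E'
from h import *
import pickle
c=cam('wrist');save(c,'w6.png');pickle.dump(c,open('w6.pkl','wb'))
off([0.4631,0.1256,0.0305])
E
```

```text
clock: 7.15
tcp_pos: [0.4615, 0.1248, 0.0982]
tool_rot: [3.109, 0.451, -0.0]
wrist_force: [-0.3, 0.3, -3.6]
finger_gap: 0.258
offset mm [ 1.7 -0.3 67.7] tcp [0.4616 0.1248 0.0982] xheading 16.48 tilt 0.02 F [ 0.7 -0.6 -3.4] t 7.2 q [ 0.21  0.02  2.15 -0.    0.98  1.5 ] gap 0.26542686887416417
```

View pics/w6.png

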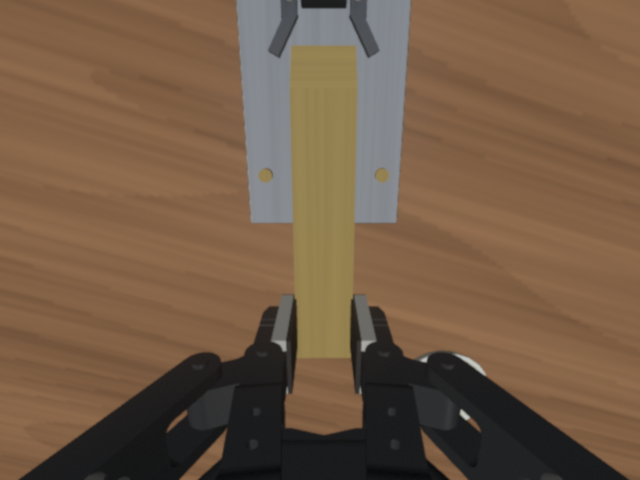

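The bar is held level. Its nose is at (324,46), centred between the flares (ends near (276,50) and (371,50)). I'll lower it to the bed and feel for contact.

```bash
python3 -m inch '[{"offset":[1.5,0,40],"rot":[0,0,0],"claw":-1},{"offset":[1.5,0,62],"rot":[0,0,0],"claw":-1},{"offset":[1.5,0,66],"rot":[0,0,0],"claw":-1},{"offset":[1.5,0,67],"rot":[0,0,0],"claw":-1},{"offset":[1.5,0,67],"rot":[0,0,0],"claw":-1}]'
python3 - <<'E'
from h import *
import pickle
c=cam('wrist');save(c,'w7.png');pickle.dump(c,open('w7.pkl','wb'))
off([0.4631,0.1256,0.0305])
E
```

```text
clock: 7.82
tcp_pos: [0.4641, 0.1262, 0.0325]
tool_rot: [-3.109, -0.452, -0.004]
wrist_force: [0.4, 0.4, -1.6]
finger_gap: 0.261
offset mm [-1.1  0.3  2. ] tcp [0.464  0.1262 0.0325] xheading 16.55 tilt 0.14 F [ 0.5 -0.1 -1.6] t 7.88 q [ 0.21  0.12  2.19 -0.    0.83  1.5 ] gap 0.2608680026345583
```

View pics/w7.png

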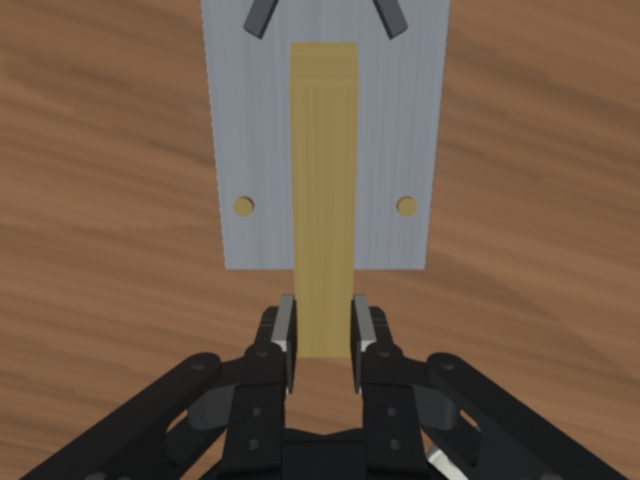

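Run:
```python
from h import *
import pickle
c=pickle.load(open('w7.pkl','rb'));im=c['pixels']
hsv=cv2.cvtColor(cv2.GaussianBlur(im,(3,3),0),cv2.COLOR_RGB2HSV)
s=ctrl.get_obs();R=cv2.Rodrigues(np.array(s['tool_rot']))[0];T=np.array(s['tcp_pos'])
tl=lambda u,v,z:(R.T@(onz(c,u,v,z)-T)*1000)[:2].round(2)
for y in (60,100,130,160,230):
    h=hsv[y,:,0].astype(int);g=np.where((h>90)&(h<140))[0];g=g[(g>190)&(g<460)];b=np.where((h>=19)&(h<35)&(hsv[y,:,1]>90))[0];b=b[(b>280)&(b<370)]
    A=tl(g.min()-.5,y,.025);B=tl(g.max()+.5,y,.025);C=tl(b.min()-.5,y,.039);D=tl(b.max()+.5,y,.039)
    print(y,'bed',A,B,'mid',(A+B)/2,'bar',C,D,'mid',(C+D)/2)
for y in (15,25,30): 
    v=hsv[y,:,2];print(y,[x for x in np.where(v<105)[0] if 200<x<450][::3])
print('nose',tl(324,42.5,.028),'tail',tl(324,357,.039))
```

```text
60 bed [100.49 -44.15] [100.56  43.93] mid [100.525  -0.11 ] bar [ 98.68 -11.8 ] [98.7  10.43] mid [98.69  -0.685]
100 bed [ 86.6  -44.02] [86.66 43.87] mid [ 8.663e+01 -7.500e-02] bar [ 86.09 -12.15] [86.1  10.81] mid [86.095 -0.67 ]
130 bed [ 75.56 -43.93] [75.63 43.82] mid [ 7.5595e+01 -5.5000e-02] bar [ 76.09 -12.43] [76.1  10.75] mid [76.095 -0.84 ]
160 bed [ 63.96 -43.82] [64.02 43.77] mid [ 6.399e+01 -2.500e-02] bar [ 65.57 -12.36] [65.58 10.69] mid [65.575 -0.835]
230 bed [ 34.4  -43.99] [34.46 43.64] mid [34.43  -0.175] bar [ 38.78 -12.3 ] [38.79 11.05] mid [38.785 -0.625]
15 [np.int64(248), np.int64(251), np.int64(254), np.int64(257), np.int64(260), np.int64(263), np.int64(266), np.int64(269), np.int64(272), np.int64(381), np.int64(384), np.int64(387), np.int64(390), np.int64(393), np.int64(396), np.int64(399), np.int64(402)]
25 [np.int64(244), np.int64(247), np.int64(250), np.int64(253), np.int64(256), np.int64(259), np.int64(262), np.int64(265), np.int64(383), np.int64(386), np.int64(389), np.int64(392), np.int64(395), np.int64(398), np.int64(401), np.int64(404)]
30 [np.int64(245), np.int64(248), np.int64(251), np.int64(254), np.int64(257), np.int64(260), np.int64(263), np.int64(385), np.int64(388), np.int64(391), np.int64(394), np.int64(397), np.int64(400), np.int64(403)]
nose [105.82  -0.5 ] tail [-19.76  -0.35]
```

```bash
python3 -m inch '[{"offset":[0,0.6,1],"rot":[0,0,0],"claw":-1},{"offset":[0,0.6,1.5],"rot":[0,0,0],"claw":-1},{"offset":[0,0.6,1.5],"rot":[0,0,0],"claw":-1}]'
python3 - <<'E'
from h import *
off([0.4631,0.1256,0.0305])
E
python3 -m inch '[{"offset":[4,0,0],"rot":[0,0,0],"claw":-1},{"offset":[8,0,0],"rot":[0,0,0],"claw":-1},{"offset":[12,0,0],"rot":[0,0,0],"claw":-1},{"offset":[16,0,0],"rot":[0,0,0],"claw":-1},{"offset":[20,0,0],"rot":[0,0,0],"claw":-1},{"offset":[23,0,0],"rot":[0,0,0],"claw":-1},{"offset":[23,0,0],"rot":[0,0,0],"claw":-1}]'
python3 - <<'E'
from h import *
import pickle
c=cam('wrist');save(c,'w8.png');pickle.dump(c,open('w8.pkl','wb'))
off([0.4631,0.1256,0.0305])
E
```

```text
clock: 8.25
tcp_pos: [0.4639, 0.1258, 0.0305]
tool_rot: [-3.109, -0.453, -0.003]
wrist_force: [-0.1, 0.1, 3.0]
finger_gap: 0.258
offset mm [-0.8 -0.   0. ] tcp [0.4639 0.1258 0.0305] xheading 16.57 tilt 0.11 F [-0.1  0.1  3. ] t 8.25 q [0.21 0.12 2.19 0.   0.83 1.49] gap 0.25796794282051627
clock: 9.12
tcp_pos: [0.4859, 0.1323, 0.0305]
tool_rot: [-3.109, -0.452, -0.002]
wrist_force: [0.8, -0.0, 6.0]
finger_gap: 0.26
offset mm [-23.7  -0.   -0. ] tcp [0.4859 0.1323 0.0305] xheading 16.57 tilt 0.09 F [-0.6 -0.8  5.5] t 9.18 q [ 0.22  0.16  2.14 -0.    0.84  1.5 ] gap 0.2609751483135544
```

View pics/w8.png

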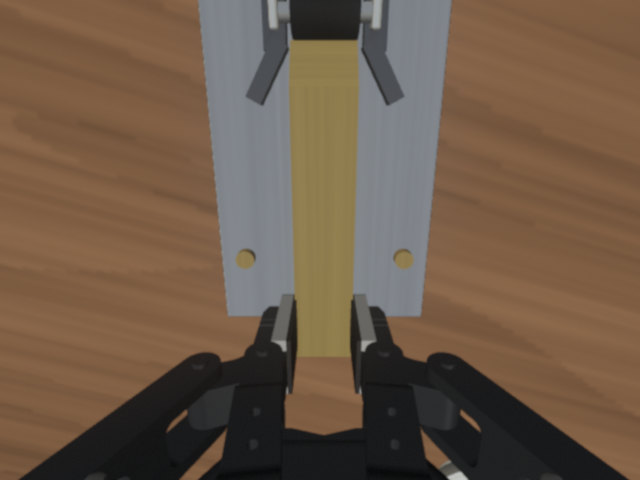

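The bar runs straight down the mid-line and its nose (row 40) is just at the roller. Before wedging, I'll estimate the pad position from w3.

```bash
python3 - <<'E'
from h import *
import pickle
c=pickle.load(open('w3.pkl','rb'));o=np.array([594.8,165.15]);u=np.array([.9585,.2852])
hsv=cv2.cvtColor(c['pixels'],cv2.COLOR_RGB2HSV)
print([(y,hsv[y,326].tolist(),hsv[y,319].tolist()) for y in range(80,102,2)])
for y in (84,88,93,97): print(y,[round(float((onz(c,326,y,z)[:2]*1000-o)@u),1) for z in(.025,.030,.034)])
E
python3 -m inch '[{"offset":[2,0,0],"rot":[0,0,0],"claw":-1},{"offset":[4,0,0],"rot":[0,0,0],"claw":-1},{"offset":[6,0,0],"rot":[0,0,0],"claw":-1},{"offset":[8,0,0],"rot":[0,0,0],"claw":-1},{"offset":[10,0,0],"rot":[0,0,0],"claw":-1},{"offset":[12,0,0],"rot":[0,0,0],"claw":-1}]'
python3 - <<'E'
from h import *
off([0.4631,0.1256,0.0305])
E
```

```text
[(80, [22, 112, 146], [108, 18, 141]), (82, [21, 94, 138], [109, 20, 142]), (84, [103, 13, 140], [106, 19, 145]), (86, [106, 19, 146], [108, 21, 145]), (88, [106, 19, 145], [106, 19, 145]), (90, [105, 18, 143], [106, 19, 144]), (92, [21, 14, 132], [108, 19, 134]), (94, [21, 108, 144], [105, 19, 137]), (96, [21, 97, 140], [106, 20, 142]), (98, [105, 8, 136], [106, 20, 142]), (100, [105, 21, 143], [109, 20, 143])]
84 [38.4, 38.0, 37.7]
88 [34.8, 34.5, 34.3]
93 [30.4, 30.1, 29.9]
97 [26.8, 26.6, 26.4]
clock: 9.93
tcp_pos: [0.4943, 0.1349, 0.0304]
tool_rot: [3.108, 0.453, -0.008]
wrist_force: [-6.9, -2.6, 14.5]
finger_gap: 0.263
offset mm [-32.5   0.    0.1] tcp [0.4943 0.1349 0.0304] xheading 16.57 tilt 0.31 F [-6.9 -2.6 14.5] t 9.93 q [ 0.22  0.18  2.12 -0.    0.85  1.5 ] gap 0.26260576300191435
```

The pad face looks to be at about +30 mm and the plunger tip at about +26.5 mm. The wedging force is 7 N, which is in the expected range. I'll continue.

```bash
python3 -m inch '[{"offset":[2,0,-0.3],"rot":[0,0,0],"claw":-1},{"offset":[4,0,-0.3],"rot":[0,0,0],"claw":-1},{"offset":[6,0,-0.3],"rot":[0,0,0],"claw":-1},{"offset":[8,0,-0.3],"rot":[0,0,0],"claw":-1},{"offset":[8,0,-0.3],"rot":[0,0,0],"claw":-1}]'
python3 - <<'E'
from h import *
import pickle
c=cam('wrist');save(c,'w9.png')
off([0.4631,0.1256,0.0305])
t=ctrl.get_obs()['tcp_pos'];print('tcp fix x',((t[0]*1000-594.8)*.9585+(t[1]*1000-165.15)*.2852))
E
```

```text
clock: 10.55
tcp_pos: [0.5014, 0.137, 0.0304]
tool_rot: [3.108, 0.453, -0.01]
wrist_force: [-8.2, -3.3, 14.2]
finger_gap: 0.262
offset mm [-40.   -0.    0.1] tcp [0.5015 0.137  0.0304] xheading 16.57 tilt 0.35 F [-8.9 -3.  13.8] t 10.6 q [ 0.22  0.19  2.1  -0.    0.85  1.5 ] gap 0.26488753011318206
tcp fix x -97.49487631591764
```

View pics/w9.png

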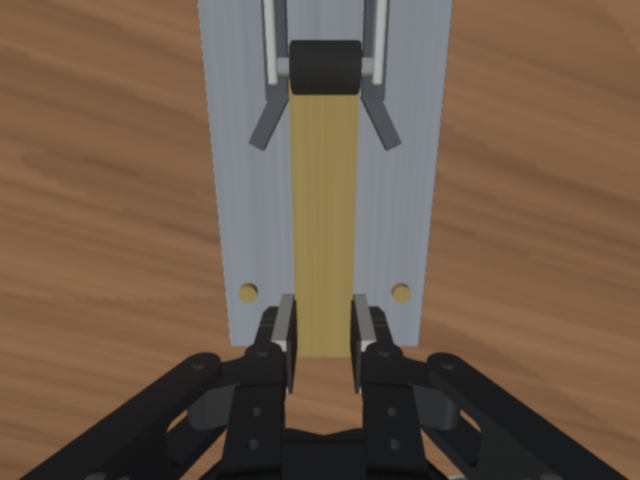

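```bash
python3 -m inch '[{"offset":[2,0,-0.6],"rot":[0,0,0],"claw":-1},{"offset":[4,0,-0.6],"rot":[0,0,0],"claw":-1},{"offset":[6,0,-0.6],"rot":[0,0,0],"claw":-1},{"offset":[8,0,-0.6],"rot":[0,0,0],"claw":-1}]'
python3 - <<'E'
from h import *
off([0.4631,0.1256,0.0305])
t=ctrl.get_obs()['tcp_pos'];print('tcp fix x',((t[0]*1000-594.8)*.9585+(t[1]*1000-165.15)*.2852))
E
python3 -m inch '[{"offset":[1,0,0],"rot":[0,0,0],"claw":-1},{"offset":[2,0,0],"rot":[0,0,0],"claw":-1},{"offset":[3,0,0],"rot":[0,0,0],"claw":-1}]'
python3 - <<'E'
from h import *
off([0.4631,0.1256,0.0305])
t=ctrl.get_obs()['tcp_pos'];print('tcp fix x',((t[0]*1000-594.8)*.9585+(t[1]*1000-165.15)*.2852))
E
```

```text
clock: 11.1
tcp_pos: [0.5104, 0.1397, 0.0304]
tool_rot: [3.108, 0.452, -0.005]
wrist_force: [-3.9, -1.6, 4.6]
finger_gap: 0.259
offset mm [-49.4   0.    0.1] tcp [0.5104 0.1397 0.0304] xheading 16.56 tilt 0.18 F [-3.9 -1.6  4.6] t 11.1 q [ 0.22  0.21  2.08 -0.    0.85  1.5 ] gap 0.25879203736493084
tcp fix x -88.1601102865967
clock: 11.48
tcp_pos: [0.5143, 0.1408, 0.0304]
tool_rot: [3.109, 0.452, -0.001]
wrist_force: [-3.0, -0.1, 2.6]
finger_gap: 0.26
offset mm [-53.4   0.   -0. ] tcp [0.5143 0.1408 0.0304] xheading 16.56 tilt 0.05 F [-3.  -0.1  2.6] t 11.47 q [ 0.22  0.21  2.08 -0.    0.85  1.5 ] gap 0.25977945388798324
tcp fix x -84.0869221209322
```

The roller is now on the full thickness and the sliding force is about 3 N. From here I'll use fine steps to feel for the stop.

```bash
cat > f.py <<'E'
from h import *
s=ctrl.get_obs();t=s['tcp_pos'];u=np.array([.9585,.2852])
F=np.array(s['wrist_force']);print('fixx %.2f feedF %.2f latF %.2f Fz %.2f z %.4f'%((t[0]*1000-594.8)*u[0]+(t[1]*1000-165.15)*u[1],F[:2]@u,F[1]*u[0]-F[0]*u[1],F[2],t[2]))
E
python3 -m inch '[{"offset":[0.5,0,0],"rot":[0,0,0],"claw":-1},{"offset":[1,0,0],"rot":[0,0,0],"claw":-1},{"offset":[1,0,0],"rot":[0,0,0],"claw":-1}]' >/dev/null; python3 f.py
python3 -m inch '[{"offset":[0.5,0,0],"rot":[0,0,0],"claw":-1},{"offset":[1,0,0],"rot":[0,0,0],"claw":-1},{"offset":[1,0,0],"rot":[0,0,0],"claw":-1}]' >/dev/null; python3 f.py
python3 -m inch '[{"offset":[0.5,0,0],"rot":[0,0,0],"claw":-1},{"offset":[1,0,0],"rot":[0,0,0],"claw":-1},{"offset":[1,0,0],"rot":[0,0,0],"claw":-1}]' >/dev/null; python3 f.py
```

```text
fixx -82.78 feedF -2.79 latF -1.04 Fz 0.89 z 0.0304
fixx -81.72 feedF -2.74 latF -1.00 Fz -0.56 z 0.0305
fixx -80.71 feedF -1.72 latF -0.35 Fz -1.96 z 0.0305
```

```bash
python3 -m inch '[{"offset":[0.5,0,0.2],"rot":[0,0,0],"claw":-1},{"offset":[1,0,0.2],"rot":[0,0,0],"claw":-1},{"offset":[1,0,0.2],"rot":[0,0,0],"claw":-1}]' >/dev/null; python3 f.py
python3 -m inch '[{"offset":[0.5,0,0.1],"rot":[0,0,0],"claw":-1},{"offset":[1,0,0.1],"rot":[0,0,0],"claw":-1},{"offset":[1,0,0.1],"rot":[0,0,0],"claw":-1}]' >/dev/null; python3 f.py
```

```text
fixx -79.62 feedF -2.67 latF -0.54 Fz -0.92 z 0.0305
fixx -78.61 feedF -2.26 latF -0.35 Fz 1.26 z 0.0305
```

```bash
python3 -m inch '[{"offset":[0.4,0,0.1],"rot":[0,0,0],"claw":-1},{"offset":[0.8,0,0.1],"rot":[0,0,0],"claw":-1},{"offset":[0.8,0,0.1],"rot":[0,0,0],"claw":-1}]' >/dev/null; python3 f.py
```

```text
fixx -77.68 feedF -4.22 latF -0.21 Fz 2.57 z 0.0305
```

```bash
python3 -m inch '[{"offset":[0.3,0,0],"rot":[0,0,0],"claw":-1},{"offset":[0.5,0,0],"rot":[0,0,0],"claw":-1},{"offset":[0.5,0,0],"rot":[0,0,0],"claw":-1}]' >/dev/null; python3 f.py
```

```text
fixx -77.23 feedF -4.06 latF -1.35 Fz 2.45 z 0.0304
```

```bash
python3 -m inch '[{"offset":[0.3,0,0],"rot":[0,0,0],"claw":-1},{"offset":[0.5,0,0],"rot":[0,0,0],"claw":-1},{"offset":[0.5,0,0],"rot":[0,0,0],"claw":-1}]' >/dev/null; python3 f.py
```

```text
fixx -76.71 feedF -4.70 latF -0.10 Fz 3.96 z 0.0304
```

```bash
python3 -m inch '[{"offset":[0.3,0,0],"rot":[0,0,0],"claw":-1},{"offset":[0.5,0,0],"rot":[0,0,0],"claw":-1},{"offset":[0.5,0,0],"rot":[0,0,0],"claw":-1}]' >/dev/null; python3 f.py
```

```text
fixx -76.21 feedF -4.54 latF -1.18 Fz 5.62 z 0.0304
```

```bash
python3 -m inch '[{"offset":[0.3,0,-0.2],"rot":[0,0,0],"claw":-1},{"offset":[0.5,0,-0.2],"rot":[0,0,0],"claw":-1},{"offset":[0.5,0,-0.2],"rot":[0,0,0],"claw":-1}]' >/dev/null; python3 f.py
```

```text
fixx -75.86 feedF -3.82 latF 0.41 Fz 4.79 z 0.0304
```

```bash
python3 -m inch '[{"offset":[0.3,0,-0.1],"rot":[0,0,0],"claw":-1},{"offset":[0.5,0,-0.1],"rot":[0,0,0],"claw":-1},{"offset":[0.5,0,-0.1],"rot":[0,0,0],"claw":-1}]' >/dev/null; python3 f.py
```

```text
fixx -75.65 feedF -4.34 latF -0.17 Fz 3.97 z 0.0304
```

```bash
python3 -m inch '[{"offset":[0.3,0,-0.1],"rot":[0,0,0],"claw":-1},{"offset":[0.5,0,-0.1],"rot":[0,0,0],"claw":-1},{"offset":[0.5,0,-0.1],"rot":[0,0,0],"claw":-1}]' >/dev/null; python3 f.py
```

```text
fixx -75.62 feedF -6.22 latF -0.81 Fz 3.91 z 0.0304
```

Motion has stalled at -75.6 and the force is rising, so the nose is on the pad. I'll press gently.

```bash
python3 -m inch '[{"offset":[0.3,0,0],"rot":[0,0,0],"claw":-1},{"offset":[0.5,0,0],"rot":[0,0,0],"claw":-1},{"offset":[0.5,0,0],"rot":[0,0,0],"claw":-1}]' >/dev/null; python3 f.py
```

```text
fixx -75.58 feedF -7.22 latF -0.36 Fz 5.51 z 0.0304
```

```bash
python3 -m inch '[{"offset":[0.3,0,0],"rot":[0,0,0],"claw":-1},{"offset":[0.5,0,0],"rot":[0,0,0],"claw":-1},{"offset":[0.5,0,0],"rot":[0,0,0],"claw":-1}]' >/dev/null; python3 f.py
```

```text
fixx -75.56 feedF -8.18 latF -1.22 Fz 6.45 z 0.0304
```

```bash
python3 -m inch '[{"offset":[0.3,0,0],"rot":[0,0,0],"claw":-1},{"offset":[0.5,0,0],"rot":[0,0,0],"claw":-1},{"offset":[0.5,0,0],"rot":[0,0,0],"claw":-1}]' >/dev/null; python3 f.py
```

```text
fixx -75.53 feedF -9.85 latF -0.81 Fz 8.37 z 0.0304
```

```bash
python3 -m inch '[{"offset":[0.3,0,-0.2],"rot":[0,0,0],"claw":-1},{"offset":[0.5,0,-0.2],"rot":[0,0,0],"claw":-1},{"offset":[0.5,0,-0.2],"rot":[0,0,0],"claw":-1}]' >/dev/null; python3 f.py
```

```text
fixx -75.55 feedF -10.65 latF -1.52 Fz 8.72 z 0.0304
```

```bash
python3 -m inch '[{"offset":[0.4,0,-0.2],"rot":[0,0,0],"claw":-1},{"offset":[0.4,0,-0.2],"rot":[0,0,0],"claw":-1}]' >/dev/null; python3 f.py
python3 - <<'E'
from h import *
for n in('wrist','scene'):
    c=cam(n);save(c,n+'10.png')
s=cam('scene')['pixels'][220:370,360:480];save({'pixels':cv2.resize(s,None,fx=4,fy=4,interpolation=cv2.INTER_CUBIC)},'s10.png')
E
```

```text
fixx -75.56 feedF -10.93 latF -0.81 Fz 9.09 z 0.0304
```

View pics/s10.png

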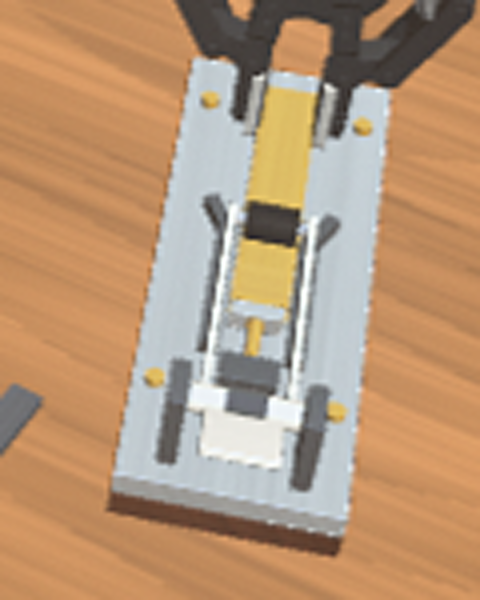

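View pics/wrist10.png

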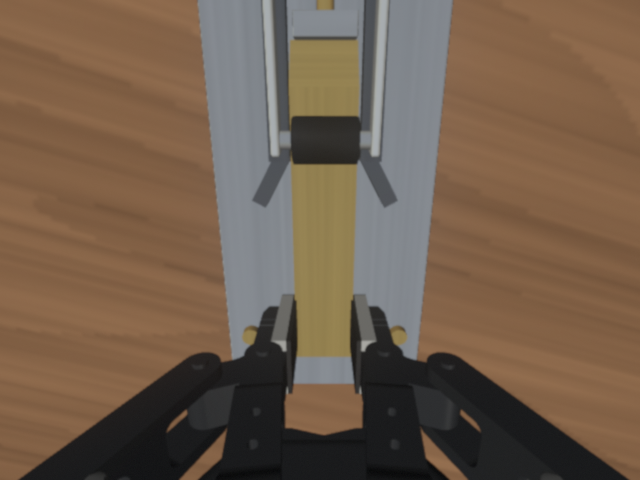

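The nose (row 40) is against the pad, the roller is on the flat top and the bar is between the rails. One more slight press, then release.

```bash
python3 -m inch '[{"offset":[0.4,0,-0.1],"rot":[0,0,0],"claw":-1},{"offset":[0.7,0,-0.1],"rot":[0,0,0],"claw":-1},{"offset":[0.7,0,-0.1],"rot":[0,0,0],"claw":-1}]' >/dev/null; python3 f.py
```

```text
fixx -75.51 feedF -13.89 latF -1.61 Fz 9.13 z 0.0304
```

```bash
python3 -m inch '[{"offset":[0.3,0,0],"rot":[0,0,0],"claw":-1},{"offset":[0.3,0,0],"rot":[0,0,0],"claw":-1}]' >/dev/null; python3 f.py
```

```text
fixx -75.55 feedF -13.73 latF -0.76 Fz 10.06 z 0.0304
```

About 10 N above the sliding force, so the bar is home. I'll release it without drawing back, then lift straight up.

```bash
python3 -m inch '[{"offset":[0,0,0],"rot":[0,0,0],"claw":-0.2},{"offset":[0,0,0],"rot":[0,0,0],"claw":0},{"offset":[0,0,0],"rot":[0,0,0],"claw":0.2},{"offset":[0,0,0],"rot":[0,0,0],"claw":0.2},{"offset":[0,0,0],"rot":[0,0,0],"claw":0.2}]'; python3 f.py
python3 - <<'E'
from h import *
c=cam('wrist');save(c,'w11.png')
E
```

```text
clock: 19.12
tcp_pos: [0.5266, 0.1445, 0.0312]
tool_rot: [-3.109, -0.453, -0.001]
wrist_force: [-0.2, -0.6, -0.9]
finger_gap: 0.597
fixx -71.22 feedF -0.38 latF -0.54 Fz -0.94 z 0.0312
```

View pics/w11.png

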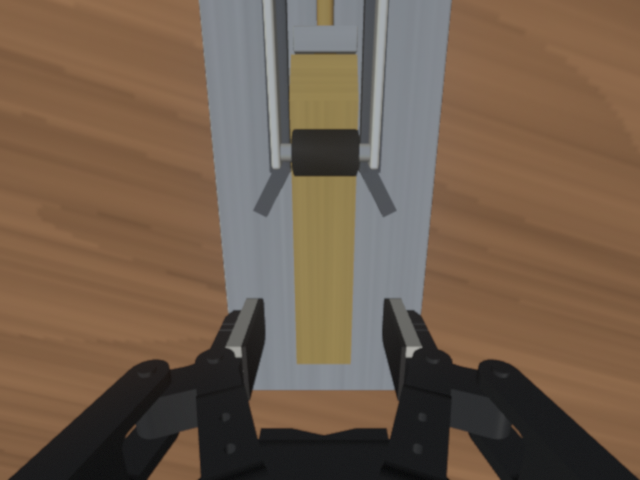

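The fingers are clear, and the nose (row 54) is still up against the pad (row 53). I'll lift away.

```bash
python3 -m inch '[{"offset":[0,0,-20],"rot":[0,0,0],"claw":0.2},{"offset":[0,0,-60],"rot":[0,0,0],"claw":0.2},{"offset":[-20,0,-100],"rot":[0,0,0],"claw":0.2},{"offset":[-30,0,-110],"rot":[0,0,0],"claw":0.2},{"offset":[-30,0,-110],"rot":[0,0,0],"claw":0.2},{"offset":[-30,0,-110],"rot":[0,0,0],"claw":0.2},{"offset":[-30,0,-110],"rot":[0,0,0],"claw":0.2}]'; python3 f.py
python3 - <<'E'
from h import *
c=cam('wrist');w=c['pixels'][0:240,200:440]
s=cam('scene')['pixels'][200:380,280:480]
a=cv2.resize(w,(400,400),interpolation=cv2.INTER_CUBIC);b=cv2.resize(s,(400,400),interpolation=cv2.INTER_CUBIC)
save({'pixels':np.hstack([a,b])},'fin.png')
E
```

```text
clock: 20.05
tcp_pos: [0.497, 0.1357, 0.1395]
tool_rot: [3.109, 0.452, -0.004]
wrist_force: [-0.2, 0.3, 0.5]
finger_gap: 0.603
fixx -102.18 feedF -0.08 latF 0.37 Fz 0.49 z 0.1395
```

View pics/fin.png

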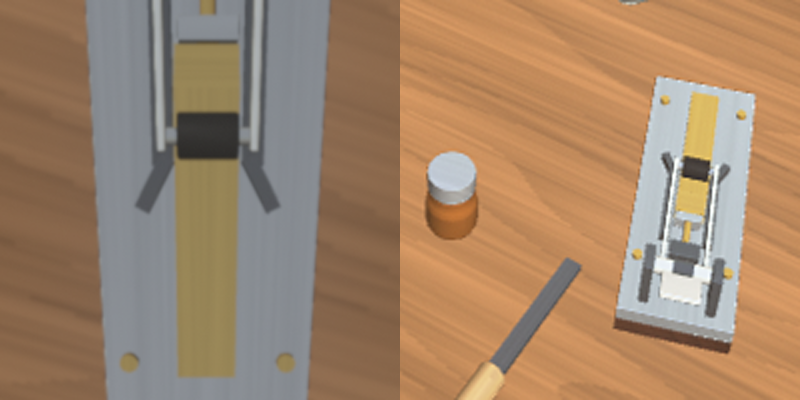

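The bar lies straight between the rails with the roller on top, the nose is on the pad, and the plunger can't be seen because it's pushed in. The jar and file haven't moved. I'll hand it in.

```bash
python3 -c "
from bench import ctrl
print(ctrl.sign_off())"
```

```text
the job is handed in; nothing more can be done
None
```

The brass bar is loaded in the fixture, nose on the solid end stop, and I handed the job in at about 20 s of the 48 s allowed. The sign-off gives no verdict.

- **Bar choice:** I took the bar that measured about 124 x 24 mm. The other two measured about 163 x 34 mm.
- **Feeding in:** I gripped it 45 mm behind its centre, laid it on the bed and slid it under the roller. Wedging the nose under took about 7–9 N, and sliding on took about 2–4 N.
- **Pressing home:** the bar stalled within about 1.5 mm of where I had estimated the pad from the pictures. I stepped up to a push of about 14 N at the wrist, roughly 10 N above sliding. The force on the stop itself is not measured; I put it at 10–11 N, under the 15 N limit.
- **After release:** the last pictures show the bar straight between the rails, with the roller on its full thickness. The nose is against the pad, with no plunger showing. The wrist force is near zero and the gripper is clear.
- **Other objects:** the jar and file are where they were. The dish was only partly visible in the later pictures, but nothing touched it that I could see or feel.

No check failed. The downward load while pushing rose to about 14 N, so I eased the tool up a few tenths of a millimetre.

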